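Load the lab bench warmer

ROBOT

A 6-joint arm with a two-finger parallel gripper is mounted at the origin on the work surface. World frame = base frame: x ahead of the robot, y to its left, z up, the work surface at z = 0. Lengths are in m, angles in rad, forces in N, time in s.
With the tool pointing down it reaches from about 0.4 to 0.825 m from the base axis. Payload 7 kg.
Tool frame: the origin (TCP) lies midway between the tips of the shut fingers; the grasp point (between the pads) lies 19 mm behind it; z points along the fingers, x is the direction in which the jaws open and shut, and the axes are right-handed (so a half turn about z gives the same grasp; the last joint's range is limited). The gripper opens to 88 mm and grips with 3 to 60 N. Pads are 19 mm wide; open, the fingers measure 130 mm over their backs; the gripper's body (78 mm by 193 mm) begins 47 mm behind the grasp point.
Start: joints at [0.288, 0.359, 0.012, 0, -1.224, -0.288], TCP at [0.675, -0, 0.227] pointing down, gripper open.
Joint ranges: [-3.07, 3.07], [-1.43, 2.12], [-1.02, 1.25], [-3.03, 1.67], [-3.05, -0], [-3.03, 3.03]. Speed limits (rad/s): [2.39, 2.39, 3.01, 3.14, 3.14, 3.14].

INTERFACE

Orientations are given as [roll, pitch, yaw] about the fixed x, y, z axes, in that order (R = Rz(yaw) Ry(pitch) Rx(roll)).
In Python, from station import status, eyes, workorder gives the robot as it stands.
- The arm moves only by the shell command python3 -m jog 'ROWS' [OPENING] [FORCE]. ROWS is JSON, a list of rows, each a list of 6 numbers: the shift along the world's x, y, z in mm, then the turn, a rotation vector about the world's x, y, z in rad. A call has 1 to 12 rows; each row shifts and turns the pose as measured when the row begins; what a row does not reach is not made up. A row lasts 1/10 s, in which the tool goes at most 50 mm and 8.59 degrees, less where a joint would pass 70% of its speed; a pose out of reach is approached as far as the arm can. A call with a gripper value outside its range is refused whole. OPENING is the opening, from 0 (shut) to 1 (fully open), set as the call begins (- or left out, the last holds). The fingers move at their own pace and stop on an object; FORCE is the grip in N (left out, the last holds). Time passes only in rows, so rows that do not move let the fingers close. It gives the time, the measured TCP pose, the force and the opening at its end, in the units of the state.
- status.get_state(): the state, without advancing time (a new reading comes with each control period).
- eyes.grab_frame(name): name is "scene" or "side" or "wrist"; returns the picture (420x560x3 uint8, blue, green, red); there is no depth.
- eyes.calibration(name): a dict with "camera_matrix" (3x3 intrinsics, pixels), "cam_to_world" (4x4, takes a point from camera to world coordinates); the wrist camera has in their place "hand_eye" (4x4, takes a point from camera to tool coordinates, whose origin is the TCP and whose axes are the tool frame's). Camera axes: x right, y up, looking along -z (the intrinsics and any distortion apply to the point x, -y, -z); pixel columns grow to the right and rows downward; lengths in m; the calibration is good to about 2 mm. A picture is of the moment at which its call begins: read the wrist's pose just before it. calibration takes no time and is no camera call.
- workorder.job_done(): hands the job in, once; it reports no verdict.
The state is a dict: "t": time; "q": joint angles; "qd": joint speeds; "joint_efforts": joint torques, N m; "eef_pos": TCP position; "ee_rot": TCP orientation; "force": force on the tool from outside, world axes, zero at the start; "moment": the same for the moment, N m; "width": finger opening in m.
Only numpy, scipy, OpenCV 4.12 (cv2) and the standard library are available. Lean on these libraries where they do the work, as an engineer would, in place of code of your own. Each camera call takes 0.05 s, during which the arm holds its last target. There are 200 camera calls.

TASK

Set the bench warmer's blank selector by turning it anticlockwise to its end stop and then forward exactly two clicks, and let go of it. Then stack the three steel instrument boxes upright on the heating plate, the largest at the bottom lying lengthwise and wholly on the plate, then the middle one, then the smallest, each lying along the one below with its whole base on that lid. Set each box down without dropping it, and leave the jar, the beaker and the tube rack where they are.

Things in the scene. Friction and masses are not known exactly. Their poses are not given: they have to be found in the camera images.
- plate (a point): Centre of the top face of the bench warmer's heating plate: a bare aluminium rectangle 110 mm (x) by 200 mm (y), 55 mm above the table, raised 10 mm over the teal housing around it. The warmer is fixed; its housing is 250 mm wide (y) and runs from 75 mm behind the plate centre to 140 mm in front of it (-x side, towards the robot). Axes: x across the plate away from the control ledge, y along its length, z up.
- selector_grip (a point): The black selector knob on the warmer's white front ledge, 100 mm from the plate centre towards -x of the plate: a round skirt of 44 mm diameter with an upright bar grip on it, 42 mm long, 14 mm thick, 32 mm tall, with no marks. This point is on the vertical turning axis, 80 mm above the table; the bar's top is 89 mm, the skirt's top 59 mm above the table. It turns with the knob: x along the bar, y across it, z up.
- selector (a joint): Angle of the selector in rad: 0 at the anticlockwise end stop (seen from above), where the bar points straight at the plate centre; grows as it is turned clockwise from above. Five click positions, 25 degrees (0.436 rad) apart, the first at the end stop itself and the last, 1.745 rad, at the clockwise end stop. A sprung detent of about 0.05 N m pulls it into the nearest position when let go.
- large_mid (a point): Centre (half-way up) of the largest of three closed flat-lidded plain steel instrument boxes: 150 mm (x) by 68 mm (y) by 46 mm tall (z), about 0.5 kg. The lid does not come off.
- medium_mid (a point): Centre (half-way up) of the middle-sized steel instrument box: 112 mm (x) by 48 mm (y) by 40 mm tall (z), about 0.3 kg.
- small_mid (a point): Centre (half-way up) of the smallest steel instrument box: 80 mm (x) by 30 mm (y) by 34 mm tall (z), about 0.14 kg.
- large_end1 (a point): Middle of the bottom edge of the large box's +x end, 75 mm from its centre; axes as the box.
- large_end2 (a point): Middle of the bottom edge of the large box's -x end, 75 mm from its centre; axes as the box.
- medium_end1 (a point): Middle of the bottom edge of the medium box's +x end, 56 mm from its centre; axes as the box.
- medium_end2 (a point): Middle of the bottom edge of the medium box's -x end, 56 mm from its centre; axes as the box.
- small_end1 (a point): Middle of the bottom edge of the small box's +x end, 40 mm from its centre; axes as the box.
- small_end2 (a point): Middle of the bottom edge of the small box's -x end, 40 mm from its centre; axes as the box.
- warmer: The bench warmer's body, fixed; origin on the table straight below the plate centre, axes as the plate.
- large: The largest box; origin at the centre of its underside.
- medium: The middle-sized box; origin at the centre of its underside.
- small: The smallest box; origin at the centre of its underside.
- jar: Bystander: closed amber jar, 66 mm diameter, 95 mm tall; origin under its centre.
- beaker: Bystander: white open beaker, 68 mm diameter, 75 mm tall; origin under its centre.
- tube_rack: Bystander: white rack 60 by 200 mm with capped tubes, 100 mm tall; origin under its centre.
Mind the look-alikes: they are no part of the job. Leave any orange or pink look-alike of the large alone.

How it is judged:
On the way, in this order (a step that is already met when the one before it is completed fails the run):
1. the selector is turned anticlockwise to its end stop (value of joint selector below 0.13 rad), for 0.1 s.
2. the selector rests two clicks forward of the stop, let go (value of joint selector between 0.7426 and 1.0026 rad and contact force between the fingers and warmer below 0.05 N), for 0.2 s.
3. the largest box rests wholly on the heating plate, let go (z of large_mid in the frame of plate between 0.018 and 0.028 m and angle between large_mid's own z axis and vertical below 0.08 rad and x of large_end1 in the frame of plate between -0.022 and 0.022 m and y of large_end1 in the frame of plate between -0.101 and 0.101 m and x of large_end2 in the frame of plate between -0.022 and 0.022 m and y of large_end2 in the frame of plate between -0.101 and 0.101 m and linear speed of large below 0.02 m/s and angular speed of large below 0.2 rad/s and contact force between the fingers and large below 0.05 N), for 0.2 s.
4. the middle box rests wholly on the largest, let go (all of step 3 and z of medium_mid in the frame of large_mid between 0.039 and 0.047 m and angle between medium_mid's own z axis and vertical below 0.08 rad and x of medium_mid in the frame of large_mid between -0.02 and 0.02 m and y of medium_end1 in the frame of large_mid between -0.011 and 0.011 m and y of medium_end2 in the frame of large_mid between -0.011 and 0.011 m and linear speed of medium below 0.02 m/s and angular speed of medium below 0.2 rad/s and contact force between the fingers and medium below 0.05 N), for 0.2 s.
At the end, for the whole second after the job is handed in: The selector stands two clicks from its anticlockwise stop (0.13 rad); the boxes are stacked largest, middle, smallest, lengthwise on the heating plate, each base wholly on the plate or lid below (at most about 1 mm overhang), upright within 0.08 rad, at rest and let go (all of step 2 and all of step 4 and z of small_mid in the frame of medium_mid between 0.033 and 0.041 m and angle between small_mid's own z axis and vertical below 0.08 rad and x of small_mid in the frame of medium_mid between -0.017 and 0.017 m and y of small_end1 in the frame of medium_mid between -0.01 and 0.01 m and y of small_end2 in the frame of medium_mid between -0.01 and 0.01 m and linear speed of small below 0.02 m/s and angular speed of small below 0.2 rad/s and contact force between the fingers and small below 0.05 N); the robot touches nothing.
It fails at once if the jar, the beaker or the tube rack is moved by more than 25 mm or tipped over (distance of any of jar, beaker, tube_rack from where it was at the start of the episode above 0.025 m or angle between any of jar, beaker, tube_rack's own z axis and vertical above 0.4 rad).
It fails at once if a box is dropped (moves faster than 0.5 m/s while not held, a fall of about 13 mm) ((linear speed of large above 0.5 m/s and contact force between the fingers and large below 0.05 N) or (linear speed of medium above 0.5 m/s and contact force between the fingers and medium below 0.05 N) or (linear speed of small above 0.5 m/s and contact force between the fingers and small below 0.05 N)).
It also fails if it takes over 72 s, if anything falls off the work surface, if the arm or the gripper's body presses on something with over 40 N, if the wrist force passes 120 N, or if a joint passes its speed limit or range.

## Working session

There is one attempt and no reset: what is moved stays moved. The work goes in short steps, Python scripts to look and compute and a shell command to move; the robot and the scene stay as the last step left them, time stands still between calls to the robot, and variables do not carry over. Pictures are saved under pics/ and viewed, about 8 in all and at most 12, crops included, and the job is handed in when it is done.

```bash
ls; mkdir -p pics; python3 - <<'E'
from station import status, eyes
import cv2,numpy as np
s=status.get_state(); print(s)
for n in ("scene","side"):
    f=eyes.grab_frame(n); cv2.imwrite(f"pics/{n}0.png",f); c=eyes.calibration(n); print(n,c)
print(eyes.calibration("wrist"))
E
```

```text
pics
{'t': 0.0, 'q': array([ 2.88078599e-01,  3.59389635e-01,  1.10527076e-02, -3.70050833e-04,
       -1.22412035e+00, -2.88111159e-01]), 'qd': array([-0.00015222,  0.00092747,  0.00038986,  0.00033563,  0.00095275,
       -0.00298307]), 'joint_efforts': array([-8.00930356e-04, -5.82726967e+01,  2.93058443e+01,  6.99745238e+00,
        6.93249181e-03, -2.06530804e-04]), 'eef_pos': array([ 6.74495258e-01, -3.88106131e-05,  2.25614662e-01]), 'ee_rot': array([-3.14145419e+00, -1.69134463e-03,  3.14143395e+00]), 'force': array([ 0.65780505,  1.56690366, -0.05156837]), 'moment': array([-0.02000422,  0.00193192, -0.01423543]), 'width': 0.0872817345797607}
scene {'camera_matrix': array([[493.30710217,   0.        , 271.09538047],
       [  0.        , 493.30710217, 200.03369518],
       [  0.        ,   0.        ,   1.        ]]), 'cam_to_world': array([[ 0.68552511, -0.48460304,  0.54333712,  1.40572721],
       [ 0.72787334,  0.4725804 , -0.49685829, -0.80321396],
       [-0.01599143,  0.73608944,  0.67669536,  1.16466992],
       [ 0.        ,  0.        ,  0.        ,  1.        ]])}

[... 266 characters left out ...]
10230962,  0.59452947, -0.79753837, -1.34119948],
       [-0.01508027,  0.80072634,  0.59884048,  1.09393361],
       [ 0.        ,  0.        ,  0.        ,  1.        ]])}
{'camera_matrix': array([[348.70789605,   0.        , 278.06775082],
       [  0.        , 348.70789605, 212.2859425 ],
       [  0.        ,   0.        ,   1.        ]]), 'hand_eye': array([[ 9.99999268e-01, -1.03811800e-03, -6.21965685e-04,
        -1.16445173e-03],
       [-1.16576696e-03, -9.64294779e-01, -2.64828661e-01,
        -7.12191051e-02],
       [-3.24834862e-04,  2.64829192e-01, -9.64295283e-01,
        -1.58320627e-01],
       [ 0.00000000e+00,  0.00000000e+00,  0.00000000e+00,
         1.00000000e+00]])}
```

View both.

View pics/scene0.png

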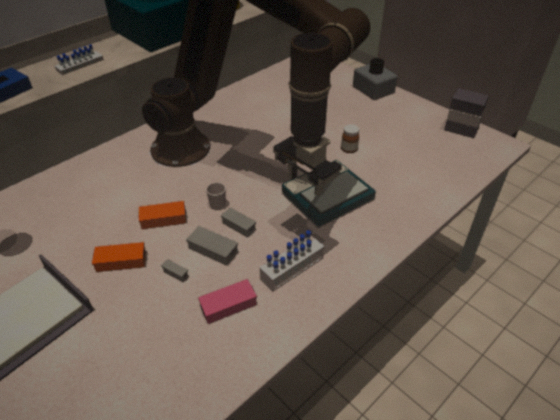

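View pics/side0.png

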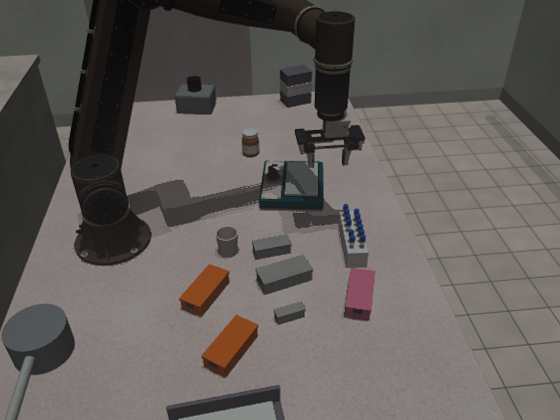

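```bash
cat > h.py <<'E'
from station import status, eyes
import cv2,numpy as np
from scipy.spatial.transform import Rotation as R
def cam(n):
    """K, cam-to-world, picture, state"""
    s=status.get_state(); c=eyes.calibration(n); f=eyes.grab_frame(n)
    if n=="wrist":
        T=np.eye(4);T[:3,:3]=R.from_euler('xyz',s['ee_rot']).as_matrix();T[:3,3]=s['eef_pos'];T=T@c['hand_eye']
    else: T=c['cam_to_world']
    return c['camera_matrix'],T,f,s
def cast(K,T,p,z):
    p=np.atleast_2d(np.array(p,float))
    d=np.c_[(p[:,0]-K[0,2])/K[0,0],-(p[:,1]-K[1,2])/K[1,1],-np.ones(len(p))]@T[:3,:3].T
    o=T[:3,3]; return o+d*((z-o[2])/d[:,2])[:,None]
E
python3 - <<'E'
from h import *
np.set_printoptions(precision=3,suppress=True)
P={'large':(.046,(213,239),(284,267)),'medium':(.04,(239,218),(271,243)),'small':(.034,(176,267),(290,310)),
'jar':(.095,(350,129),(251,133)),'beaker':(.075,(216,188),(227,234)),'rackA':(.1,(270,260),(349,208)),'rackB':(.1,(305,237),(360,240)),'plate':(.055,(345,190),(302,180)),'knob':(.089,(292,178),(272,168)),'or1':(.046,(162,211),(206,286)),'or2':(.046,(120,252),(230,341)),'pink':(.046,(228,296),(361,289))}
C={n:eyes.calibration(n) for n in('scene','side')}
for k,(z,a,b) in P.items():
    print(k,*[cast(C[n]['camera_matrix'],C[n]['cam_to_world'],p,z)[0,:2] for n,p in(('scene',a),('side',b))])
E
```

```text
large [ 0.512 -0.233] [ 0.516 -0.234]
medium [ 0.493 -0.111] [ 0.49 -0.12]
small [ 0.515 -0.376] [ 0.514 -0.385]
jar [0.466 0.468] [0.472 0.462]
beaker [ 0.358 -0.095] [ 0.361 -0.104]
rackA [ 0.73  -0.195] [ 0.738 -0.055]
rackB [ 0.738 -0.06 ] [ 0.737 -0.206]
plate [0.653 0.225] [0.627 0.181]
knob [0.511 0.113] [0.528 0.217]
or1 [ 0.296 -0.275] [ 0.296 -0.284]
or2 [ 0.357 -0.469] [ 0.354 -0.479]
pink [ 0.71  -0.337] [ 0.712 -0.344]
```

```bash
python3 -m jog '[[-24,35,27,0,0,0],[-24,35,27,0,0,0],[-24,35,27,0,0,0],[-24,35,27,0,0,0],[0,0,0,0,0,0]]' 1 && python3 - <<'E'
from h import *
K,T,f,s=cam("wrist"); print(s['eef_pos'],s['ee_rot'],s['q']); cv2.imwrite("pics/w1.png",f)
E
```

```text
t: 0.6
eef_pos: [0.574, 0.1414, 0.3313]
ee_rot: [-3.139, -0.011, 3.137]
force: [0.9, -0.5, -0.8]
width: 0.0875
[0.57395473 0.14136372 0.33128189] [-3.1394105  -0.01075444  3.13686537] [ 0.56923801  0.17901542  0.00401034 -0.00406173 -1.40600858 -0.57326678]
```

View pics/w1.png

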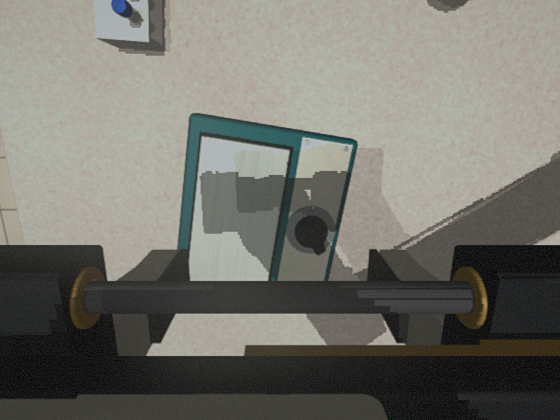

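```bash
python3 -m jog '[[0,45,15,0,0,0],[0,45,15,0,0,0],[0,45,15,0,0,0],[0,0,0,0,0,0]]' 1 && python3 - <<'E'
from h import *
np.set_printoptions(precision=4,suppress=True)
K,T,f,s=cam("wrist"); print(s['eef_pos'],s['ee_rot'],s['q']); cv2.imwrite("pics/w2raw.png",f)
hsv=cv2.cvtColor(f,cv2.COLOR_BGR2HSV)
m=((hsv[...,0]>75)&(hsv[...,0]<105)&(hsv[...,1]>110)).astype(np.uint8)*255
m[260:]=0
cv2.imwrite("pics/w2.png",np.hstack([cv2.resize(f[0:300,120:420],(600,600),interpolation=cv2.INTER_CUBIC)]))
c=max(cv2.findContours(m,0,2)[0],key=cv2.contourArea); r=cv2.minAreaRect(c); print(r)
print(cast(K,T,cv2.boxPoints(r),.045))
E
```

```text
t: 1.05
eef_pos: [0.5733, 0.2761, 0.3713]
ee_rot: [-3.135, -0.019, 3.132]
force: [-0.1, 0.7, -0.8]
width: 0.0878
[0.5733 0.2761 0.3713] [-3.1353 -0.019   3.1322] [ 0.7497  0.2555  0.191  -0.0085 -1.5244 -0.7586]
((256.37261962890625, 92.06687927246094), (167.1746826171875, 151.83013916015625), 10.175511360168457)
[[0.7284 0.2484 0.045 ]
 [0.6782 0.0663 0.045 ]
 [0.4726 0.1003 0.045 ]
 [0.5016 0.2919 0.045 ]]
```

View pics/w2.png

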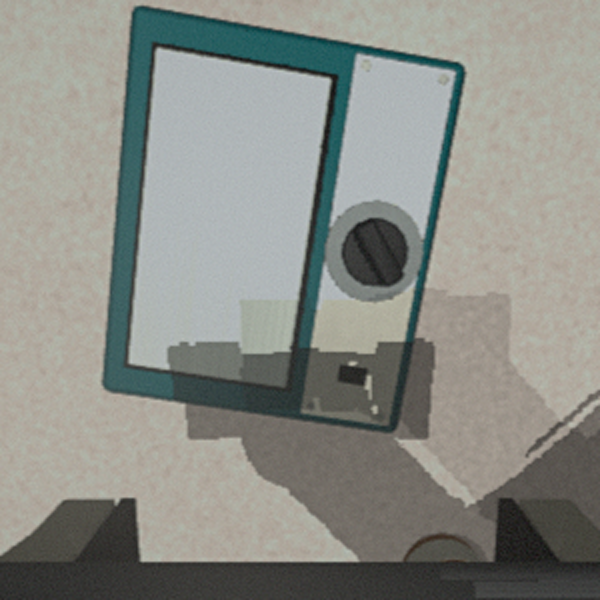

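```bash
python3 - <<'E'
from h import *
np.set_printoptions(precision=4,suppress=True)
c=eyes.calibration('wrist');K=c['camera_matrix'];T=np.eye(4)
T[:3,:3]=R.from_euler('xyz',[-3.1353,-.019,3.1322]).as_matrix();T[:3,3]=[.5733,.2761,.3713];T=T@c['hand_eye']
g=lambda p:np.array(p)/2.+[120,0]
pc=cast(K,T,g([(153,46),(336,77),(290,389),(126,366)]),.055);print(pc)
print([np.linalg.norm(pc[i]-pc[(i+1)%4]) for i in range(4)])
m=pc.mean(0);vx=pc[0]+pc[3]-pc[1]-pc[2];vy=pc[2]+pc[3]-pc[0]-pc[1]
print(m,np.degrees(np.arctan2(vx[1],vx[0])),np.degrees(np.arctan2(vy[1],vy[0]))-90)
b=cast(K,T,g([(357,232),(383,284),(372,220),(402,272)]),.089)
print(b.mean(0),[np.degrees(np.arctan2(*(-(b[i+1]-b[i]))[[1,0]])) for i in(0,2)])
print('skirt',cast(K,T,g((375,252)),.059))
y=np.arctan2(vx[1],vx[0]);print('knob pred',m-.1*np.array([np.cos(y),np.sin(y),0]))
# sanity on the 4 outer corners
print(cast(K,T,g([(136,8),(464,66),(392,431),(105,388)]),.045))
E
```

```text
[[0.6668 0.0915 0.055 ]
 [0.5545 0.1094 0.055 ]
 [0.5867 0.3074 0.055 ]
 [0.6988 0.2898 0.055 ]]
[np.float64(0.11369629795363505), np.float64(0.20058136117876688), np.float64(0.1135216445648455), np.float64(0.20089906870827956)]
[0.6267 0.1995 0.055 ] -8.951588586825281 -9.206214097063366
[0.5299 0.2149 0.089 ] [np.float64(-62.3445034343862), np.float64(-58.54943576435335)]
skirt [[0.5291 0.2153 0.059 ]]
knob pred [0.5279 0.2151 0.055 ]
[[0.6777 0.0679 0.045 ]
 [0.4726 0.1013 0.045 ]
 [0.5137 0.3414 0.045 ]
 [0.7174 0.3072 0.045 ]]
```

```bash
cat > d.py <<'E'
# usage: d.py x y z yaw_deg : prints shift (mm) and rotvec (rad) to a tool-down pose
import sys; from h import *
x,y,z,w=map(float,sys.argv[1:5]); s=status.get_state()
rv=(R.from_euler('xyz',[np.pi,0,np.radians(w)])*R.from_euler('xyz',s['ee_rot']).inv()).as_rotvec()
print('mm',np.round((np.array([x,y,z])-s['eef_pos'])*1e3,1),'rv',np.round(rv,3),'t',s['t'],'w',round(s['width'],4),'F',np.round(s['force'],1),'M',np.round(s['moment'],2))
E
python3 -m jog '[[-8,-11,-40,0,0,0.13],[-8,-11,-40,0,0,0.13],[-8,-11,-40,0,0,0.13],[-8,-11,-40,0,0,0.13],[-8,-11,-40,0,0,0],[0,0,0,0,0,0]]' 0.5; python3 d.py .529 .215 .066 210
```

```text
t: 1.7
eef_pos: [0.5294, 0.2075, 0.1576]
ee_rot: [-3.136, -0.03, -2.616]
force: [-1.2, -0.5, 0.2]
width: 0.0465
mm [ -0.4   7.5 -91.6] rv [ 0.02  -0.023 -0.002] t 1.7 w 0.0465 F [-1.2 -0.5  0.2] M [-0.01  0.03 -0.03]
```

```bash
python3 -m jog '[[0,8,-30,0.02,-0.023,0],[0,0,-30,0,0,0],[0,0,-20,0,0,0],[0,0,0,0,0,0]]' 0.4; python3 d.py .529 .215 .066 210
```

```text
t: 2.1
eef_pos: [0.534, 0.2134, 0.0795]
ee_rot: [-3.14, 0.005, -2.621]
force: [-0.8, -0.1, 0.6]
width: 0.0352
mm [ -5.    1.6 -13.5] rv [-0.001  0.005  0.003] t 2.1 w 0.0352 F [-0.8 -0.1  0.6] M [-0.13  0.12  0.03]
```

```bash
python3 -m jog '[[-5,1.6,-5,0,0.005,0],[0,0,-9,0,0,0],[0,0,0,0,0,0]]' 0.4; python3 -m jog '[[0,0,0,0,0,0],[0,0,0,0,0,0],[0,0,0,0,0,0]]' 0 15; python3 d.py .529 .215 .066 210
```

```text
t: 2.4
eef_pos: [0.5318, 0.216, 0.0686]
ee_rot: [3.141, 0.005, -2.622]
force: [0.6, -0.3, 1.1]
width: 0.0352
t: 2.7
eef_pos: [0.5305, 0.2152, 0.0699]
ee_rot: [3.141, 0.002, -2.622]
force: [-13.9, -4.8, 9.8]
width: 0.0164
mm [-1.5 -0.2 -3.9] rv [-0.002  0.002  0.004] t 2.7 w 0.0164 F [-13.9  -4.8   9.8] M [-1.73  5.55  0.03]
```

```bash
python3 -m jog '[[-1.5,-0.5,-1,0,0,0.1],[0,0,0,0,0,0.13],[0,0,0,0,0,0.13],[0,0,0,0,0,0.13]]' ; python3 d.py .529 .215 .066 260.9
```

```text
t: 3.1
eef_pos: [0.5295, 0.2148, 0.0697]
ee_rot: [-3.142, 0.004, -2.117]
force: [1.0, 0.5, -3.8]
width: 0.0138
mm [-0.5  0.2 -3.7] rv [-0.004  0.002  0.387] t 3.1 w 0.0138 F [ 1.   0.5 -3.8] M [-0.06 -0.42 -0.2 ]
```

```bash
python3 -m jog '[[0,0,0,0,0,0.13],[0,0,0,0,0,0.13],[0,0,0,0,0,0.13],[0,0,0,0,0,0.04],[0,0,0,0,0,0.03],[0,0,0,0,0,0]]' ; python3 d.py .529 .215 .066 260.9
```

```text
t: 3.7
eef_pos: [0.5292, 0.2153, 0.0697]
ee_rot: [3.141, 0.006, -1.635]
force: [1.2, 0.2, -2.3]
width: 0.0152
mm [-0.2 -0.3 -3.7] rv [-0.006  0.    -0.094] t 3.7 w 0.0152 F [ 1.2  0.2 -2.3] M [-0.22 -0.24 -0.43]
```

```bash
python3 -m jog '[[0,0,0,0,0,-0.13],[0,0,0,0,0,-0.13],[0,0,0,0,0,-0.13],[0,0,0,0,0,-0.13],[0,0,0,0,0,-0.13],[0,0,0,0,0,-0.13],[0,0,0,0,0,-0.13],[0,0,0,0,0,-0.05],[0,0,0,0,0,0]]' ; python3 d.py .529 .215 .066 210.9
```

```text
t: 4.6
eef_pos: [0.5289, 0.2148, 0.0697]
ee_rot: [-3.141, 0.005, -2.642]
force: [0.8, -0.3, -2.4]
width: 0.0137
mm [ 0.1  0.2 -3.7] rv [-0.002  0.004  0.04 ] t 4.6 w 0.0137 F [ 0.8 -0.3 -2.4] M [-0.04 -0.08  0.11]
```

```bash
python3 -m jog '[[0,0,0,0,0,0.03],[0,0,0,0,0,0]]' 0.4; python3 -m jog '[[0,0,0,0,0,0],[0,0,15,0,0,0],[0,0,45,0,0,0],[0,0,45,0,0,-0.13],[0,10,45,0,0,-0.13],[0,30,40,0,0,-0.13],[0,30,20,0,0,-0.13],[0,0,0,0,0,0]]' 0.4; python3 - <<'E'
from h import *
K,T,f,s=cam("wrist"); print(s['eef_pos'],s['ee_rot'],s['t']); cv2.imwrite("pics/w3.png",f)
np.save('w3.npy',T)
E
```

```text
t: 4.8
eef_pos: [0.5292, 0.2151, 0.0703]
ee_rot: [-3.141, 0.006, -2.607]
force: [0.5, -0.1, -0.6]
width: 0.0247
t: 5.6
eef_pos: [0.5271, 0.284, 0.2895]
ee_rot: [3.136, 0.003, 3.138]
force: [0.5, 0.1, -1.0]
width: 0.0353
[0.52713179 0.2839803  0.28948896] [3.13583423e+00 2.86485648e-03 3.13807263e+00] 5.6
```

View pics/w3.png

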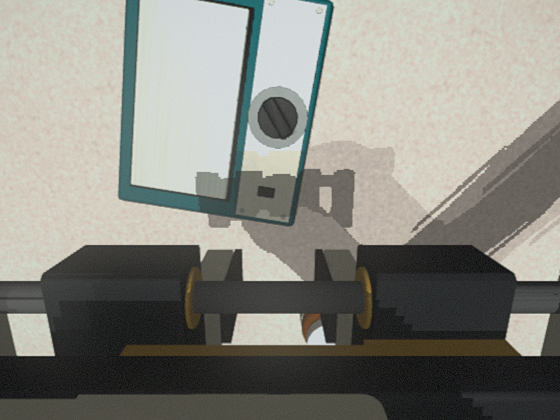

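```bash
python3 -m jog '[[-2,-44,15,0,0,0],[-2,-44,15,0,0,0],[-2,-44,15,0,0,0],[-2,-44,15,0,0,0],[-2,-44,15,0,0,0],[-2,-44,15,0,0,0],[-2,-44,15,0,0,0],[-2,-44,10,0,0,0],[0,0,0,0,0,0]]' 1; python3 - <<'E'
from h import *
K,T,f,s=cam("wrist"); print(s['eef_pos'],s['ee_rot'],s['t']); cv2.imwrite("pics/w4.png",f)
np.save('w4.npy',T)
E
```

```text
t: 6.55
eef_pos: [0.5002, -0.0872, 0.3956]
ee_rot: [-3.138, -0.014, -3.116]
force: [0.4, -0.0, -1.0]
width: 0.0876
[ 0.50024889 -0.08722153  0.39563237] [-3.13820335 -0.01443546 -3.11593896] 6.55
```

View pics/w4.png

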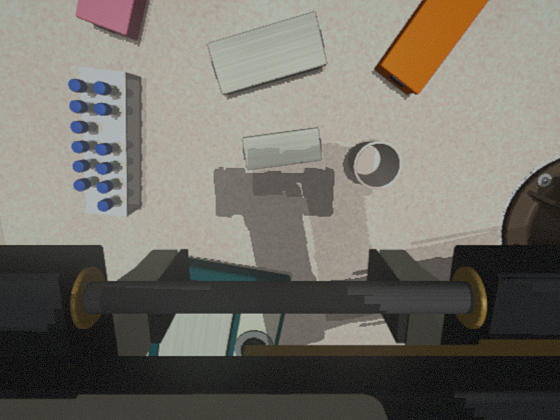

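```bash
python3 - <<'E'
from h import *
np.set_printoptions(precision=4,suppress=True)
f=cv2.imread('pics/w4.png');T=np.load('w4.npy');K=eyes.calibration('wrist')['camera_matrix']
hsv=cv2.cvtColor(cv2.GaussianBlur(f,(5,5),0),cv2.COLOR_BGR2HSV);lab=cv2.cvtColor(cv2.GaussianBlur(f,(5,5),0),cv2.COLOR_BGR2LAB).astype(int)
for p in [(268,50),(275,82),(282,145),(285,165),(200,140),(350,60)]: print(p,hsv[p[1],p[0]],lab[p[1],p[0]])
m=((lab[...,1]<=129)&(hsv[...,2]>60)).astype(np.uint8)*255; m[240:]=0
m=cv2.morphologyEx(m,cv2.MORPH_OPEN,np.ones((5,5)))
for c in cv2.findContours(m,0,2)[0]:
    if cv2.contourArea(c)<600: continue
    r=cv2.minAreaRect(c);print(np.round(r[0]),np.round(r[1]),r[2])
    if r[0][0]>220 and r[0][0]<340:
        q=cv2.approxPolyDP(cv2.convexHull(c),4,True)[:,0];print(q.tolist());z=.046 if r[0][1]<100 else .04
        print(cast(K,T,q,z)[:,:2],cast(K,T,q,0)[:,:2])
cv2.imwrite('pics/m.png',m)
E
```

```text
(268, 50) [ 41  16 173] [179 125 133]
(275, 82) [15 24 86] [ 90 129 131]
(282, 145) [ 40  18 166] [172 124 134]
(285, 165) [ 18  24 136] [140 128 133]
(200, 140) [ 20  26 175] [177 128 135]
(350, 60) [ 28  17 175] [181 126 134]
[280. 119.] [239. 559.] 90.0
[[559, 0], [559, 159], [501, 239], [0, 239], [0, 0]]
[[ 0.1297 -0.3186]
 [ 0.0793 -0.1102]
 [ 0.1417  0.0169]
 [ 0.9215  0.0337]
 [ 0.8627 -0.2958]] [[ 0.1004 -0.3312]
 [ 0.0462 -0.1065]
 [ 0.1134  0.0305]
 [ 0.9539  0.0486]
 [ 0.8905 -0.3066]]
```

```bash
python3 -m jog '[[5,-40,-40,0,0.01,-0.025],[5,-38,-40,0,0,0],[0,0,0,0,0,0]]' 1; python3 - <<'E'
from h import *
K,T,f,s=cam("wrist"); print(s['eef_pos'],s['ee_rot'],s['t']); cv2.imwrite("pics/w5raw.png",f)
cv2.imwrite("pics/w5.png",cv2.resize(f[20:260,120:440],(800,600),interpolation=cv2.INTER_CUBIC))
np.save('w5.npy',T)
E
```

```text
t: 6.9
eef_pos: [0.5077, -0.1559, 0.3184]
ee_rot: [-3.141, -0.027, -3.135]
force: [-0.9, -0.1, 0.3]
width: 0.0876
[ 0.50774423 -0.15589501  0.31844624] [-3.14141935 -0.02669247 -3.13529558] 6.9
```

View pics/w5.png

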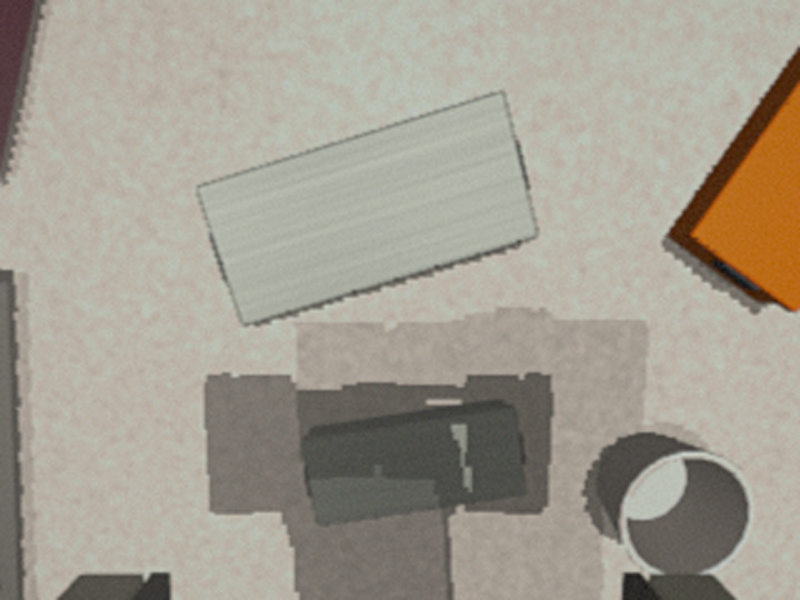

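```bash
cat > box.py <<'E'
from h import *
def rect(T,pts,z,sc,off):
    """four corners in order; prints centre, long-axis angle, sides"""
    K=eyes.calibration('wrist')['camera_matrix']
    q=cast(K,T,np.array(pts)/sc+np.array(off),z)[:,:2]
    a,b=(q[1]-q[0]+q[2]-q[3])/2,(q[2]-q[1]+q[3]-q[0])/2
    l=a if np.linalg.norm(a)>np.linalg.norm(b) else b
    print(np.round(q.mean(0),4),'ang',round(np.degrees(np.arctan2(l[1],l[0]))%180,1),'sides',np.round([np.linalg.norm(q[i]-q[(i+1)%4]) for i in range(4)],3))
E
python3 - <<'E'
from box import *
T=np.load('w5.npy')
rect(T,[(197,186),(502,92),(537,236),(244,325)],.046,2.5,(120,20))
rect(T,[(310,460),(517,425),(525,493),(320,523)],.04,2.5,(120,20))
E
python3 d.py .514 -.235 .2 105.7
```

```text
[ 0.5143 -0.2406] ang 16.7 sides [0.147 0.066 0.147 0.067]
[ 0.4891 -0.11  ] ang 9.3 sides [0.108 0.037 0.109 0.034]
mm [   5.4  -79.9 -120.9] rv [-0.015 -0.021 -1.303] t 6.95 w 0.0876 F [-0.8 -0.1  0.3] M [ 0.06 -0.08 -0.  ]
```

```bash
python3 -m jog '[[1,-9,-15,-0.01,-0.02,-0.13],[1,-9,-15,0,0,-0.13],[1,-9,-15,0,0,-0.13],[1,-9,-15,0,0,-0.13],[1,-9,-15,0,0,-0.13],[1,-9,-15,0,0,-0.13],[1,-9,-15,0,0,-0.13],[0,-9,-15,0,0,-0.13],[0,-9,-15,0,0,-0.13],[0,-4,-25,0,0,-0.11],[0,0,-25,0,0,0],[0,0,0,0,0,0]]' 1; python3 d.py .5143 -.2406 .013 106.7
```

```text
t: 8.15
eef_pos: [0.5197, -0.2306, 0.1343]
ee_rot: [-3.135, 0.004, 1.842]
force: [-1.5, 0.1, -0.4]
width: 0.0873
mm [  -5.4  -10.  -121.3] rv [ 0.006 -0.006  0.02 ] t 8.15 w 0.0873 F [-1.5  0.1 -0.4] M [-0.   -0.01 -0.01]
```

```bash
python3 -m jog '[[-5,-10,-20,0.006,-0.006,0.02],[0,0,-35,0,0,0],[0,0,0,0,0,0]]' 1; python3 d.py .5143 -.2406 .013 106.7
```

```text
t: 8.45
eef_pos: [0.5179, -0.2387, 0.0825]
ee_rot: [3.137, 0.003, 1.871]
force: [-0.7, -0.1, 0.2]
width: 0.0876
mm [ -3.6  -1.9 -69.5] rv [ 0.001  0.005 -0.009] t 8.45 w 0.0876 F [-0.7 -0.1  0.2] M [ 0.04  0.04 -0.02]
```

```bash
python3 -m jog '[[-3,-2,-20,0,0.005,-0.008],[0,0,-25,0,0,0],[-1,0,-20,0,0,0],[0,0,-3,0,0,0],[0,0,0,0,0,0]]' 1; python3 d.py .5143 -.2406 .013 106.7;  python3 -m jog '[[0,0,0,0,0,0],[0,0,0,0,0,0],[0,0,0,0,0,0],[0,0,0,0,0,0]]' 0 45; python3 d.py .5143 -.2406 .013 106.7
```

```text
t: 8.95
eef_pos: [0.5226, -0.2395, 0.0249]
ee_rot: [3.132, 0.009, 1.874]
force: [1.4, -0.4, 0.6]
width: 0.0877
mm [ -8.3  -1.1 -11.9] rv [ 0.006  0.012 -0.011] t 8.95 w 0.0877 F [ 1.4 -0.4  0.6] M [-0.02  0.01  0.02]
t: 9.35
eef_pos: [0.5255, -0.2391, 0.03]
ee_rot: [3.126, 0.011, 1.875]
force: [-0.8, -0.3, -5.2]
width: 0.0676
mm [-11.2  -1.5 -17. ] rv [ 0.006  0.018 -0.013] t 9.35 w 0.0676 F [-0.8 -0.3 -5.2] M [-0.04 -0.07  0.  ]
```

```bash
python3 -m jog '[[0,0,0,0,0,0],[-5,-1,0,0.006,0.01,-0.01],[-6,0,-8,0,0.008,0],[-3,0,-10,0,0,0],[0,0,-2,0,0,0]]' 1; python3 d.py .5143 -.2406 .013 106.7
```

```text
t: 9.85
eef_pos: [0.5106, -0.2407, 0.0094]
ee_rot: [3.142, 0.0, 1.864]
force: [-0.0, 1.4, -0.0]
width: 0.0876
mm [3.7 0.1 3.6] rv [ 0.     0.    -0.002] t 9.85 w 0.0876 F [-0.   1.4 -0. ] M [ 0.01 -0.07 -0.02]
```

Fine position; close.

```bash
python3 -m jog '[[2,0,1,0,0,0],[0,0,0,0,0,0],[0,0,0,0,0,0],[0,0,0,0,0,0]]' 0 50; python3 d.py .5143 -.2406 .013 106.7;python3 -m jog '[[0,0,20,0,0,0],[0,0,40,0,0,0],[0,0,40,0,0,0],[0,0,40,0,0,0],[0,0,0,0,0,0]]'; python3 d.py .62 .19 .16 170.9
```

```text
t: 10.25
eef_pos: [0.5124, -0.2409, 0.0094]
ee_rot: [-3.14, -0.0, 1.864]
force: [-0.8, -0.3, -1.3]
width: 0.0679
mm [1.9 0.3 3.6] rv [ 0.    -0.002 -0.002] t 10.25 w 0.0679 F [-0.8 -0.3 -1.3] M [-0.07 -0.04  0.01]
t: 10.75
eef_pos: [0.5064, -0.239, 0.1492]
ee_rot: [-3.129, -0.007, 1.862]
force: [1.6, -1.5, -5.7]
width: 0.0676
mm [113.6 429.   10.8] rv [ 0.005 -0.014  1.121] t 10.75 w 0.0676 F [ 1.6 -1.5 -5.7] M [-0.17 -0.56  0.02]
```

```bash
python3 -m jog '[[11,43,8,0,-0.01,0.115],[11,43,5,0,0,0.115],[11,43,5,0,0,0.115],[11,43,0,0,0,0.115],[11,43,0,0,0,0.115],[11,43,0,0,0,0.115],[11,43,0,0,0,0.115],[11,43,0,0,0,0.115],[11,43,0,0,0,0.115],[11,43,0,0,0,0.086],[0,0,0,0,0,0]]'; python3 d.py .6267 .1995 .0664 170.9
```

```text
t: 11.85
eef_pos: [0.6055, 0.2079, 0.1517]
ee_rot: [-3.129, -0.024, 3.02]
force: [-0.6, -0.8, -6.1]
width: 0.068
mm [ 21.2  -8.4 -85.3] rv [ 0.009 -0.025 -0.037] t 11.85 w 0.068 F [-0.6 -0.8 -6.1] M [-0.17  0.07 -0.01]
```

```bash
python3 -m jog '[[12,-4,-20,0.009,-0.02,-0.037],[10,-4,-25,0,-0.005,0],[0,0,-10,0,0,0],[0,0,0,0,0,0]]'; python3 d.py .6267 .1980 .0644 170.9
```

```text
t: 12.25
eef_pos: [0.6233, 0.2015, 0.0878]
ee_rot: [-3.137, -0.009, 2.984]
force: [-0.1, -0.5, -5.8]
width: 0.0678
mm [  3.4  -3.5 -23.4] rv [ 0.003 -0.01  -0.001] t 12.25 w 0.0678 F [-0.1 -0.5 -5.8] M [-0.02  0.05  0.02]
```

```bash
python3 -m jog '[[4,-3,-6,0.003,-0.01,0],[0,0,-7,0,0,0],[0,0,-4,0,0,0]]'; python3 d.py .6267 .1980 .0644 170.9
```

```text
t: 12.55
eef_pos: [0.6273, 0.1983, 0.0707]
ee_rot: [3.141, 0.001, 2.984]
force: [-0.2, 0.2, -5.4]
width: 0.0679
mm [-0.6 -0.3 -6.3] rv [-0.001  0.001 -0.001] t 12.55 w 0.0679 F [-0.2  0.2 -5.4] M [-0.04  0.07  0.01]
```

```bash
python3 -m jog '[[-0.5,0,-3,0,0,0],[0,0,-2,0,0,0],[0,0,-1,0,0,0],[0,0,-1,0,0,0]]'; python3 d.py .6267 .1980 .0644 170.9
```

```text
t: 12.95
eef_pos: [0.6272, 0.1985, 0.0645]
ee_rot: [3.139, 0.003, 2.984]
force: [-1.8, 0.6, 0.2]
width: 0.0675
mm [-0.5 -0.5 -0.1] rv [-0.002  0.003 -0.001] t 12.95 w 0.0675 F [-1.8  0.6  0.2] M [-0.04  1.16 -0.14]
```

```bash
python3 -m jog '[[0,0,0,0,0,0],[0,0,0,0,0,0],[0,0,10,0,0,0],[0,0,40,0,0,0],[0,0,45,0,0,0],[0,20,45,0,0,0.08],[0,20,45,0,0,0.08],[0,20,45,0,0,0],[0,10,20,0,0,0],[0,0,0,0,0,0]]' 1; python3 - <<'E'
from h import *
K,T,f,s=cam("wrist"); print(s['eef_pos'],s['ee_rot'],s['t']); cv2.imwrite("pics/w6raw.png",f); np.save('w6.npy',T)
E
python3 d.py .49 -.05 .3 180
```

```text
t: 13.95
eef_pos: [0.6288, 0.2678, 0.335]
ee_rot: [3.134, 0.019, -3.132]
force: [0.2, -0.4, 0.0]
width: 0.0876
[0.62877621 0.26780058 0.33496667] [ 3.13371183  0.01898432 -3.13248431] 13.95
mm [-138.6 -317.2  -34. ] rv [-0.008  0.018 -0.009] t 14.0 w 0.0873 F [0.7 0.1 0.7] M [-0.07 -0.    0.01]
```

```bash
python3 -m jog '[[-17,-40,-2,-0.008,0.018,-0.01],[-17,-40,-4,0,0,0],[-17,-40,-4,0,0,0],[-17,-40,-4,0,0,0],[-17,-40,-4,0,0,0],[-17,-40,-4,0,0,0],[-17,-40,-4,0,0,0],[-17,-35,-4,0,0,0],[0,0,0,0,0,0]]' 1; python3 - <<'E'
from h import *
K,T,f,s=cam("wrist"); print(s['eef_pos'],s['ee_rot'],s['t']); cv2.imwrite("pics/w7raw.png",f); np.save('w7.npy',T)
g=cv2.imread('pics/w6raw.png')
r=lambda a:cv2.resize(a,(400,600),interpolation=cv2.INTER_CUBIC)
cv2.imwrite("pics/w7.png",np.hstack([r(g[0:270,180:360]),r(f[0:270,180:360])]))
E
```

```text
t: 14.9
eef_pos: [0.4795, -0.0618, 0.2956]
ee_rot: [-3.138, -0.009, 3.14]
force: [1.1, 0.6, 0.1]
width: 0.0876
[ 0.47947429 -0.06177062  0.29555563] [-3.13754254 -0.00935253  3.13977086] 14.9
```

View pics/w7.png

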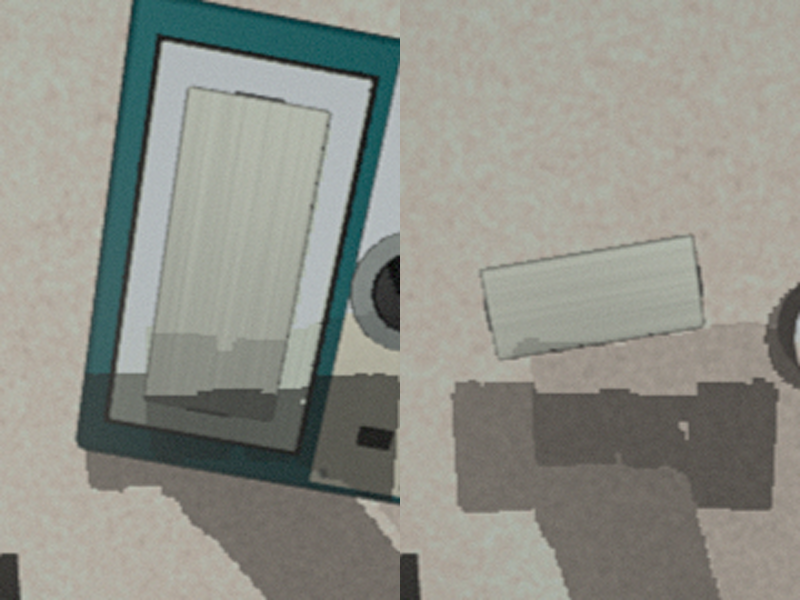

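```bash
python3 - <<'E'
from box import *
rect(np.load('w6.npy'),[(188,88),(330,111),(274,420),(146,396)],.101,2.2222,(180,0))
rect(np.load('w7.npy'),[(81,270),(293,236),(304,324),(98,359)],.04,2.2222,(180,0))
E
python3 d.py .49 -.12 .1 98
```

```text
[0.6273 0.1998] ang 81.6 sides [0.066 0.148 0.067 0.146]
[ 0.4907 -0.1144] ang 9.1 sides [0.11  0.045 0.111 0.046]
mm [   9.5  -59.4 -195.8] rv [-0.003 -0.01  -1.429] t 14.95 w 0.0876 F [0.3 0.3 0.1] M [ 0.04  0.08 -0.03]
```

```bash
python3 -m jog '[[1,-6,-15,0,-0.01,-0.13],[1,-6,-15,0,0,-0.13],[1,-6,-15,0,0,-0.13],[1,-6,-15,0,0,-0.13],[1,-6,-15,0,0,-0.13],[1,-6,-15,0,0,-0.13],[1,-6,-15,0,0,-0.13],[1,-6,-15,0,0,-0.13],[1,-4,-15,0,0,-0.13],[1,0,-15,0,0,-0.13],[1,0,-15,0,0,-0.11],[0,0,0,0,0,0]]' 1; python3 d.py .4907 -.1144 .010 99.1
```

```text
t: 16.15
eef_pos: [0.4922, -0.1106, 0.1207]
ee_rot: [-3.132, 0.004, 1.674]
force: [-0.3, -1.4, -0.6]
width: 0.0873
mm [  -1.5   -3.8 -110.7] rv [ 0.006 -0.009  0.055] t 16.15 w 0.0873 F [-0.3 -1.4 -0.6] M [-0.02 -0.11  0.05]
```

```bash
python3 -m jog '[[-1.5,-4,-30,0.006,-0.009,0.055],[0,0,-35,0,0,0],[0,0,-20,0,0,0],[0,0,-2,0,0,0]]' 1; python3 d.py .4907 -.1144 .010 99.1
```

```text
t: 16.55
eef_pos: [0.4937, -0.1132, 0.0338]
ee_rot: [3.136, 0.001, 1.748]
force: [-0.4, -0.3, 0.1]
width: 0.0878
mm [ -3.   -1.2 -23.8] rv [-0.     0.005 -0.019] t 16.55 w 0.0878 F [-0.4 -0.3  0.1] M [-0.03 -0.05 -0.01]
```

```bash
python3 -m jog '[[-3,-1,-10,0,0.005,-0.019],[-1,0,-10,0,0,0],[0,0,-3,0,0,0]]' 1; python3 d.py .4907 -.1144 .010 99.1; python3 -m jog '[[0,0,-1,0,0,0],[0,0,0,0,0,0],[0,0,0,0,0,0],[0,0,0,0,0,0],[0,0,0,0,0,0]]' 0 40; python3 d.py .4907 -.1144 .010 99.1
```

```text
t: 16.85
eef_pos: [0.4917, -0.1136, 0.0118]
ee_rot: [3.138, 0.001, 1.733]
force: [0.2, -0.1, 0.2]
width: 0.0876
mm [-1.  -0.8 -1.8] rv [ 0.     0.003 -0.003] t 16.85 w 0.0876 F [ 0.2 -0.1  0.2] M [-0.05 -0.07 -0.03]
t: 17.35
eef_pos: [0.4931, -0.1134, 0.0124]
ee_rot: [3.135, 0.001, 1.734]
force: [0.1, 0.1, 0.2]
width: 0.0531
mm [-2.4 -1.  -2.4] rv [-0.     0.006 -0.004] t 17.35 w 0.0531 F [0.1 0.1 0.2] M [-0.02 -0.16  0.03]
```

```bash
python3 -m jog '[[-1,0,0,0,0,0],[0,0,0,0,0,0]]' ; python3 d.py .4907 -.1144 .010 99.1;python3 -m jog '[[0,0,20,0,0,0],[0,0,45,0,0,0],[0,0,45,0,0,0],[0,0,45,0,0,0],[0,0,45,0,0,0]]'; python3 d.py .6273 .1985 .20 171.6
```

```text
t: 17.55
eef_pos: [0.4921, -0.1134, 0.0126]
ee_rot: [3.135, 0.001, 1.734]
force: [0.5, -0.1, -1.2]
width: 0.0476
mm [-1.4 -1.  -2.6] rv [-0.     0.007 -0.004] t 17.55 w 0.0476 F [ 0.5 -0.1 -1.2] M [ 0.04 -0.06  0.03]
t: 18.05
eef_pos: [0.4825, -0.1138, 0.2103]
ee_rot: [-3.127, -0.002, 1.731]
force: [1.6, -0.1, -3.3]
width: 0.0476
mm [144.8 312.3 -10.3] rv [ 0.009 -0.013  1.264] t 18.05 w 0.0476 F [ 1.6 -0.1 -3.3] M [ 0.04 -0.53  0.02]
```

```bash
python3 -m jog '[[14,31,2,0.005,-0.013,0.128],[14,31,2,0,0,0.128],[14,31,2,0,0,0.128],[14,31,2,0,0,0.128],[14,31,2,0,0,0.128],[14,31,2,0,0,0.128],[14,31,2,0,0,0.128],[14,31,2,0,0,0.128],[14,31,2,0,0,0.128],[14,31,0,0,0,0.11],[0,0,0,0,0,0]]'; python3 d.py .6273 .2005 .1136 171.6
```

```text
t: 19.15
eef_pos: [0.6221, 0.2079, 0.2301]
ee_rot: [3.136, -0.013, 3.042]
force: [-1.4, -0.7, -3.9]
width: 0.0477
mm [   5.2   -7.4 -116.5] rv [-0.007 -0.012 -0.047] t 19.15 w 0.0477 F [-1.4 -0.7 -3.9] M [-0.08  0.1   0.03]
```

```bash
python3 -m jog '[[5,-7,-25,-0.007,-0.012,-0.047],[0,0,-30,0,0,0],[0,0,-25,0,0,0],[0,0,-5,0,0,0]]'; python3 d.py .6273 .2005 .1136 171.6
```

```text
t: 19.55
eef_pos: [0.625, 0.2013, 0.14]
ee_rot: [-3.14, -0.004, 2.993]
force: [-0.3, -0.1, -2.4]
width: 0.0478
mm [  2.3  -0.8 -26.4] rv [ 0.001 -0.004  0.002] t 19.55 w 0.0478 F [-0.3 -0.1 -2.4] M [-0.07  0.12 -0.  ]
```

```bash
python3 -m jog '[[2.5,-1,-8,0,-0.004,0],[0,0,-8,0,0,0],[0,0,-3,0,0,0]]'; python3 d.py .6273 .2005 .1136 171.6
```

```text
t: 19.85
eef_pos: [0.6278, 0.1997, 0.1206]
ee_rot: [-3.14, 0.0, 2.992]
force: [-0.2, -0.5, -2.0]
width: 0.0478
mm [-0.5  0.8 -7. ] rv [0.001 0.    0.003] t 19.85 w 0.0478 F [-0.2 -0.5 -2. ] M [-0.    0.04  0.02]
```

```bash
python3 -m jog '[[-0.5,0.5,-3,0,0,0.003],[0,0,-2,0,0,0],[0,0,-1.5,0,0,0],[0,0,-1,0,0,0]]'; python3 d.py .6273 .2005 .1136 171.6
```

```text
t: 20.25
eef_pos: [0.6284, 0.2007, 0.1148]
ee_rot: [3.141, 0.003, 2.996]
force: [-0.6, 0.6, -3.2]
width: 0.0481
mm [-1.1 -0.2 -1.2] rv [-0.     0.003 -0.001] t 20.25 w 0.0481 F [-0.6  0.6 -3.2] M [ 0.04  0.09 -0.02]
```

```bash
python3 -m jog '[[-0.8,0,-1,0,0.003,0],[0,0,-1,0,0,0],[0,0,-0.5,0,0,0]]'; python3 d.py .6273 .2005 .1136 171.6
```

```text
t: 20.55
eef_pos: [0.6279, 0.2009, 0.1138]
ee_rot: [3.141, 0.001, 2.996]
force: [-2.9, -0.9, 0.8]
width: 0.0478
mm [-0.6 -0.4 -0.2] rv [-0.001  0.001 -0.001] t 20.55 w 0.0478 F [-2.9 -0.9  0.8] M [0.03 0.76 0.14]
```

```bash
python3 -m jog '[[0,0,0,0,0,0],[0,0,0,0,0,0],[0,0,10,0,0,0],[0,0,40,0,0,0],[0,0,45,0,0,0],[0,20,45,0,0,0.08],[0,20,45,0,0,0.07],[0,20,45,0,0,0],[0,0,0,0,0,0]]' 1; python3 - <<'E'
from h import *
K,T,f,s=cam("wrist"); print(s['eef_pos'],s['ee_rot'],s['t']); cv2.imwrite("pics/w8raw.png",f); np.save('w8.npy',T)
E
python3 -m jog '[[-9,-46,-2,-0.008,0.01,-0.01],[-9,-46,-4,0,0,0],[-9,-46,-4,0,0,0],[-9,-46,-4,0,0,0],[-9,-46,-4,0,0,0],[-9,-46,-4,0,0,0],[-9,-46,-4,0,0,0],[-9,-46,-4,0,0,0],[-9,-46,-4,0,0,0],[-9,-46,-4,0,0,0]]'
python3 d.py .515 -.32 .3 180
```

```text
t: 21.45
eef_pos: [0.6274, 0.2593, 0.3565]
ee_rot: [3.141, 0.008, -3.133]
force: [1.0, -0.5, 0.6]
width: 0.088
[0.62738592 0.25926319 0.35648224] [ 3.1408298   0.00756695 -3.13265455] 21.45
t: 22.5
eef_pos: [0.527, -0.2137, 0.3112]
ee_rot: [-3.132, -0.01, -3.137]
force: [0.3, -0.7, -0.6]
width: 0.0876
mm [ -12.  -106.3  -11.2] rv [ 0.009 -0.01  -0.005] t 22.5 w 0.0876 F [ 0.3 -0.7 -0.6] M [-0.05 -0.18 -0.05]
```

```bash
python3 -m jog '[[-5,-40,-4,0.009,-0.01,-0.005],[-4,-40,-4,0,0,0],[-2,-25,-4,0,0,0],[0,0,0,0,0,0]]'; python3 - <<'E'
from h import *
K,T,f,s=cam("wrist"); print(s['eef_pos'],s['ee_rot'],s['t']); cv2.imwrite("pics/w9raw.png",f); np.save('w9.npy',T)
g=cv2.imread('pics/w8raw.png')
r=lambda a:cv2.resize(a,(400,600),interpolation=cv2.INTER_CUBIC)
cv2.imwrite("pics/w9.png",np.hstack([r(g[0:270,180:360]),r(f[0:270,180:360])]))
E
```

```text
t: 22.9
eef_pos: [0.5099, -0.3283, 0.2966]
ee_rot: [3.141, -0.004, 3.134]
force: [-0.7, -0.5, -0.9]
width: 0.0881
[ 0.50993588 -0.32826764  0.29658045] [ 3.14076763 -0.00393465  3.13415187] 22.9
```

View pics/w9.png

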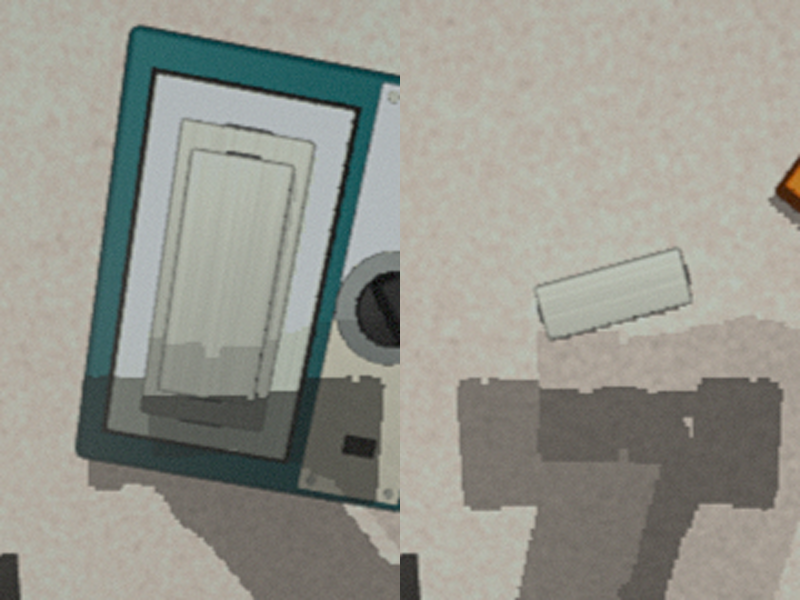

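```bash
python3 - <<'E'
from box import *
rect(np.load('w8.npy'),[(190,149),(295,165),(264,400),(161,389)],.141,2.2222,(180,0))
rect(np.load('w8.npy'),[(183,120),(314,145),(262,432),(143,410)],.101,2.2222,(180,0))
rect(np.load('w9.npy'),[(136,289),(279,249),(291,300),(150,340)],.034,2.2222,(180,0))
E
python3 d.py .51 -.38 .1 105
```

```text
[0.6263 0.1979] ang 83.3 sides [0.048 0.108 0.05  0.11 ]
[0.6274 0.2006] ang 81.4 sides [0.066 0.147 0.066 0.147]
[ 0.5118 -0.3809] ang 15.0 sides [0.078 0.027 0.078 0.028]
mm [-1.000e-01 -5.280e+01 -1.969e+02] rv [-0.003 -0.002 -1.302] t 22.95 w 0.0877 F [-0.  -0.2  1. ] M [0.05 0.01 0.03]
```

```bash
python3 -m jog '[[0,-6,-17,0,0,-0.13],[0,-6,-17,0,0,-0.13],[0,-6,-17,0,0,-0.13],[0,-6,-17,0,0,-0.13],[0,-6,-17,0,0,-0.13],[0,-6,-17,0,0,-0.13],[0,-6,-17,0,0,-0.13],[0,-6,-17,0,0,-0.13],[0,-4,-17,0,0,-0.13],[0,0,-17,0,0,-0.13],[0,0,0,0,0,0]]' 0.8; python3 d.py .5118 -.3809 .010 105
```

```text
t: 24.05
eef_pos: [0.5105, -0.3714, 0.1231]
ee_rot: [-3.14, -0.001, 1.788]
force: [-0.1, -0.1, -0.3]
width: 0.0702
mm [   1.3   -9.5 -113.1] rv [-0.    -0.002  0.044] t 24.05 w 0.0702 F [-0.1 -0.1 -0.3] M [-0.01 -0.09  0.04]
```

```bash
python3 -m jog '[[1,-9,-30,0,-0.002,0.044],[0,0,-35,0,0,0],[0,0,-20,0,0,0],[0,0,-2,0,0,0]]' 0.8; python3 d.py .5118 -.3809 .010 105
```

```text
t: 24.45
eef_pos: [0.5151, -0.379, 0.0393]
ee_rot: [3.136, 0.005, 1.855]
force: [-0.2, 0.5, -0.5]
width: 0.0704
mm [ -3.3  -1.9 -29.3] rv [ 0.003  0.007 -0.022] t 24.45 w 0.0704 F [-0.2  0.5 -0.5] M [ 0.01  0.01 -0.01]
```

```bash
python3 -m jog '[[-3.5,-2,-13,0.003,0.007,-0.022],[-1,0,-13,0,0,0],[0,0,-3,0,0,0]]' 0.8; python3 d.py .5118 -.3809 .010 105; python3 -m jog '[[-0.5,0,-1,0,0,0],[0,0,0,0,0,0],[0,0,0,0,0,0],[0,0,0,0,0,0],[0,0,0,0,0,0],[0,0,0,0,0,0],[0,0,0,0,0,0]]' 0 30; python3 d.py .5118 -.3809 .010 105
```

```text
t: 24.75
eef_pos: [0.5127, -0.3811, 0.0121]
ee_rot: [3.139, 0.003, 1.837]
force: [-0.1, 0.2, 0.3]
width: 0.07
mm [-0.9  0.2 -2.1] rv [ 0.002  0.003 -0.004] t 24.75 w 0.07 F [-0.1  0.2  0.3] M [ 0.01 -0.07 -0.04]
t: 25.45
eef_pos: [0.5134, -0.3817, 0.0133]
ee_rot: [3.137, 0.005, 1.838]
force: [-0.1, 0.4, -1.1]
width: 0.0299
mm [-1.6  0.8 -3.3] rv [ 0.004  0.006 -0.006] t 25.45 w 0.0299 F [-0.1  0.4 -1.1] M [-0.01 -0.09  0.02]
```

```bash
python3 -m jog '[[0,0,20,0,0,0],[0,0,45,0,0,0],[0,0,45,0,0,0],[0,20,40,0,0,0],[0,20,40,0,0,0],[0,20,40,0,0,0]]'; python3 d.py .627 .199 .25 172
```

```text
t: 26.05
eef_pos: [0.5063, -0.3191, 0.2419]
ee_rot: [-3.133, -0.006, 1.833]
force: [1.3, -0.7, -1.5]
width: 0.0299
mm [120.7 518.1   8.1] rv [ 0.003 -0.011  1.169] t 26.05 w 0.0299 F [ 1.3 -0.7 -1.5] M [-0.07 -0.34  0.02]
```

```bash
python3 -m jog '[[9,43,4,0.003,-0.011,0.1],[10,43,4,0,0,0.1],[10,43,4,0,0,0.1],[10,43,4,0,0,0.1],[10,43,4,0,0,0.1],[10,43,4,0,0,0.1],[10,43,3,0,0,0.1],[10,43,3,0,0,0.1],[10,43,2,0,0,0.1],[10,43,2,0,0,0.1],[10,43,0,0,0,0.1],[10,35,0,0,0,0.07]]'; python3 d.py .627 .1995 .1543 172
```

```text
t: 27.25
eef_pos: [0.6254, 0.207, 0.2867]
ee_rot: [3.126, 0.003, 3.047]
force: [0.3, 0.1, -1.2]
width: 0.0296
mm [   1.6   -7.5 -132.4] rv [-0.016  0.004 -0.045] t 27.25 w 0.0296 F [ 0.3  0.1 -1.2] M [-0.14 -0.05  0.01]
```

```bash
python3 -m jog '[[2,-7,-25,-0.016,0.004,-0.045],[0,0,-35,0,0,0],[0,0,-30,0,0,0],[0,0,-8,0,0,0]]'; python3 d.py .627 .1995 .1543 172
```

```text
t: 27.65
eef_pos: [0.6279, 0.2067, 0.1853]
ee_rot: [3.141, 0.001, 3.01]
force: [-1.2, 1.2, -1.7]
width: 0.0301
mm [ -0.9  -7.2 -31. ] rv [-0.     0.002 -0.008] t 27.65 w 0.0301 F [-1.2  1.2 -1.7] M [-0.02  0.09  0.01]
```

```bash
python3 -m jog '[[-0.5,-7,-8,0,0.002,-0.008],[0,0,-9,0,0,0],[0,0,-4,0,0,0]]'; python3 d.py .627 .1995 .1543 172
```

```text
t: 27.95
eef_pos: [0.628, 0.1989, 0.1644]
ee_rot: [3.141, 0.0, 3.001]
force: [0.1, -0.4, -1.5]
width: 0.0298
mm [ -1.    0.6 -10.1] rv [-0.     0.     0.001] t 27.95 w 0.0298 F [ 0.1 -0.4 -1.5] M [-0.01  0.01 -0.01]
```

```bash
python3 -m jog '[[-0.8,0.5,-4,0,0,0],[0,0,-3,0,0,0],[0,0,-2,0,0,0],[0,0,-1,0,0,0]]'; python3 d.py .627 .1995 .1543 172
```

```text
t: 28.35
eef_pos: [0.6285, 0.1995, 0.1564]
ee_rot: [3.139, 0.004, 3.0]
force: [-0.4, 0.5, -0.5]
width: 0.03
mm [-1.5 -0.  -2.1] rv [-0.002  0.004  0.002] t 28.35 w 0.03 F [-0.4  0.5 -0.5] M [-0.03 -0.01  0.03]
```

```bash
python3 -m jog '[[-1.2,0,-1.3,-0.002,0.004,0],[0,0,-1.2,0,0,0],[0,0,-0.8,0,0,0]]'; python3 d.py .627 .1995 .1543 172
```

```text
t: 28.65
eef_pos: [0.6276, 0.1997, 0.1542]
ee_rot: [3.141, 0.001, 3.001]
force: [-3.7, -1.2, 7.1]
width: 0.0296
mm [-0.6 -0.2  0.1] rv [-0.     0.001  0.001] t 28.65 w 0.0296 F [-3.7 -1.2  7.1] M [-0.37  1.18  0.04]
```

Contact. Release, rise, and check.

```bash
python3 -m jog '[[0,0,0,0,0,0],[0,0,0,0,0,0],[0,0,10,0,0,0],[0,0,40,0,0,0],[0,0,45,0,0,0],[0,20,45,0,0,0.08],[0,20,45,0,0,0.06],[0,20,30,0,0,0],[0,0,0,0,0,0]]' 0.8; python3 - <<'E'
from h import *
K,T,f,s=cam("wrist"); print(s['eef_pos'],s['ee_rot'],s['t'],s['force']); np.save('w10.npy',T)
_,_,g,_=cam("side")
r=lambda a:cv2.resize(a,(400,600),interpolation=cv2.INTER_CUBIC)
cv2.imwrite("pics/w10.png",np.hstack([r(f[0:270,180:360]),r(g[120:270,245:345])]))
E
```

```text
t: 29.55
eef_pos: [0.6255, 0.2588, 0.3815]
ee_rot: [-3.141, 0.003, -3.139]
force: [-0.0, -0.2, 0.2]
width: 0.0699
[0.62553109 0.25878181 0.3815294 ] [-3.14116959  0.00347914 -3.13858386] 29.55 [-0.01519537 -0.22461367  0.18101717]
```

View pics/w10.png

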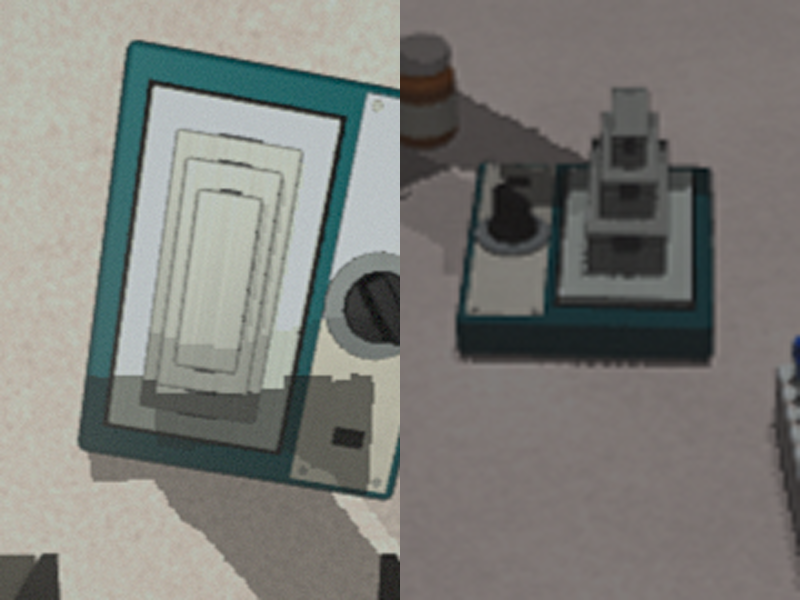

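```bash
python3 - <<'E'
from box import *
T=np.load('w10.npy')
rect(T,[(197,190),(265,199),(238,374),(176,364)],.175,2.2222,(180,0))
rect(T,[(186,158),(284,173),(251,395),(157,384)],.141,2.2222,(180,0))
rect(T,[(177,129),(303,151),(255,420),(142,400)],.101,2.2222,(180,0))
from station import workorder; print(workorder.job_done())
E
```

```text
[0.6271 0.1987] ang 82.2 sides [0.03  0.079 0.03  0.078]
[0.627  0.1984] ang 82.1 sides [0.048 0.109 0.049 0.11 ]
[0.6274 0.1992] ang 81.3 sides [0.067 0.146 0.066 0.145]
the job is handed in; nothing more can be done
None
```

I set the selector and stacked all three boxes on the heating plate, then handed the job in at about 29.6 s of the 72 s allowed. The hand-in gave no verdict.

- **Selector:** I turned it anticlockwise until the torque rose at the end stop, then 50° clockwise to the second click, and let go. It already stood about two clicks from the stop at the start. Afterwards the bar lay at about -60° by eye in the wrist picture (about -59° expected for two clicks).
- **Stack:** Each box was lowered until the wrist force showed contact before I opened the gripper. In the last wrist picture the centres of the three boxes agreed within 1 mm. They lie 81.3° (large), 82.1° (medium) and 82.2° (small), against 80.9° for the plate. The side picture shows the stack upright.
- **Disagreements:**
  - My first grip on the large box was too high and off-centre, so I opened and regripped it lower before lifting.
  - An earlier reading put the medium box at 83.3°, probably because a shadow lay on its near edge.
  - The lengths I measured for the large and medium boxes were 2–4 mm short of the given ones.
- **Not measured:** I kept clear of the jar, beaker and tube rack, but did not measure their positions again at the end.

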